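# Clear the passage: coaster back, drawer shut

## Task

The hallway is narrow and nothing on the crate shelf may stick out into it. Without picking anything up, push the square coaster back along the crate's top until one whole side of it lies flat against the backboard, and push the drawer fully shut. Leave the bell, the torch, the keys and everything else where they are.

Things in the scene. Friction and masses are not known exactly. Their poses are not given: they have to be found in the camera images.
- crate: Pine crate shelf, fixed; 210 mm deep (x), 640 mm wide (y). Origin: centre of its underside, on the table; x points from its front (robot side) to its backboard. Flat top 200 mm above the origin, front edge at x = -105 mm, no rim at front or ends. The backboard's inner face is at x = +89 mm, over the whole width, 38 mm higher than the top. The drawer is in the middle of the front, under the top.
- drawer (a joint): How far the drawer stands out, in m: 0 is shut against its stop (face flush with the crate's front), 0.14 fully out. It slides along the crate's x axis with about 1.5 N of friction, has no spring and stays where it is left. The drawer face is 258 mm wide and 63 mm high, its top edge 22 mm below the crate's top.
- drawer_knob (a point): Tip of the drawer's round wooden knob (26 mm across, standing 28 mm out from the middle of the drawer face); moves with the drawer. 53.5 mm below the crate's top.
- coaster: Square ceramic coaster, 90 x 90 mm, 12 mm thick, about 0.22 kg, lying flat on the crate's top near the front edge and partly over it, turned askew by up to about 25 degrees. Origin: centre of its underside; x and y along its sides, z up. It slides on the wood with ordinary friction.
- bell: Thimble-sized steel bell, 24 mm across and 25 mm high, standing on the crate's top. Origin: centre of its underside. Leave alone.
- torch: Yellow plastic torch, 145 mm long, 36 mm across, lying near one end of the crate's top. Origin: underside, mid-length; x along it. It does not roll. Leave alone.
- keys: Two house keys on a clip, 100 x 30 mm, 6 mm high, lying in the middle of the crate's top. Origin: centre of the underside; x along it. Leave alone.
- tin: Round shoe-polish tin, 58 mm across, 22 mm high, near one end of the crate's top. Origin: centre of its underside. Leave alone.
- shoe_brush: Wooden shoe brush, 150 x 45 mm, 36 mm high, on the table to the left of the crate's front. Origin: centre of its underside. Leave alone.
- doorstop: Rubber door wedge, 110 x 35 mm, 32 mm high, on the table to the right of the crate's front. Origin: centre of its underside. Leave alone.

How it is judged:
By the outcome, as a careful person would: the job done as asked, in the order asked, and still so for the second after the job is handed in, with the robot touching nothing.
It also fails if it takes over 54 s, if anything falls off the work surface, if the arm or the gripper's body presses on something with over 40 N, if the wrist force passes 120 N, or if a joint passes its speed limit or range.

## Robot

A 7-joint arm with a two-finger parallel gripper is mounted at the origin on the work surface. World frame = base frame: x ahead of the robot, y to its left, z up, the work surface at z = 0. Lengths are in m, angles in rad, forces in N, time in s.
With the tool pointing down it reaches from about 0.425 to 0.925 m from the base axis. Payload 6.8 kg.
Tool frame: the origin (TCP) lies on the mounting face of the last link; the fingertips stand 173 mm ahead of it and the grasp point (between the pads) lies 155 mm ahead of it (grip_point_offset is the distance from the TCP to the grasp point, in m); x points along the fingers, z is the direction in which the jaws open and shut, and the axes are right-handed (so a half turn about x gives the same grasp; the last joint's range is limited). The gripper opens to 85 mm and grips with 20 to 120 N. Pads are 22 mm wide; open, the fingers measure 114 mm over their backs; the gripper's body (76 mm by 85 mm) begins 54 mm behind the grasp point. The pads swing forward as they close: fully open they stand 13 mm farther back than shut.
Start: joints at [-1.218, 0.477, 0.022, 1.555, -0.011, 1.109, -0.083], TCP at [0.3, 0.605, 0.405] pointing down, gripper open.
Joint ranges: [-2.96, 2.96], [-0.34, 2.1], [-1.41, 1.46], [0.24, 2.44], [-1.37, 4.51], [0.17, 1.92], [-2.96, 2.96]. Speed limits (rad/s): [2.39, 2.39, 3.14, 3.14, 3.14, 3.14, 3.14].

## Interface

Orientations are given as a rotation vector (axis times angle).
In Python, from bench import * gives the robot as it stands. The module is installed in compiled form; this text tells all that it offers.
- The arm moves only by the tool servo_tool, never from a script. Its argument "motion" is a list of rows, each a list of 5 numbers: the shift along the tool's x, y, z in m, then the turn about the tool's x in degrees, then the gripper command: -1 is fully open, 1 is shut, values between are in proportion. In form: [[dx, dy, dz, turn, fingers], ...]. A call has 1 to 8 rows; each row is the pose to reach, as a shift and turn from the pose measured when the call began, along the tool's axes at that moment; what a row does not reach only later rows make up. A row lasts 1/10 s, in which the tool goes at most 50 mm and 8.59 degrees, less where a joint would pass 70% of its speed; a pose out of reach is approached as far as the arm can. A call with a gripper value outside its range is refused whole. The fingers move at their own pace and stop on an object; "force" is the grip in N (left out, the last holds). Time passes only in rows, so rows that repeat a pose let the fingers close. It gives the time, the measured TCP pose, the force and the opening at its end, in the units of the state.
- get_obs(): the state, without advancing time (a new reading comes with each control period).
- grab_frame(name): name is "side" or "top" or "wrist"; returns the picture (480x640x3 uint8, red, green, blue); there is no depth.
- camera_params(name): a dict with "mtx" (3x3 intrinsics, pixels), "world_to_cam" (4x4, takes a point from world to camera coordinates); the wrist camera has in their place "T_tool_cam" (4x4, takes a point from camera to tool coordinates, whose origin is the TCP and whose axes are the tool frame's). Camera axes: x right, y down, z forward; pixel columns grow to the right and rows downward; lengths in m; the calibration is good to about 2 mm. A picture is of the moment at which its call begins: read the wrist's pose just before it. camera_params takes no time and is no camera call.
- hand_in(): hands the job in, once; it reports no verdict.
The state is a dict: "clock": time; "joints": joint angles; "qvel": joint speeds; "tau": joint torques, N m; "tcp_pos": TCP position; "orientation": TCP orientation; "contact_force": force on the tool from outside, world axes, zero at the start; "moment": the same for the moment, N m; "grip_width": finger opening in m.
Only numpy, scipy, OpenCV 4.12 (cv2) and the standard library are available. Lean on these libraries where they do the work, as an engineer would, in place of code of your own. Each camera call takes 0.05 s, during which the arm holds its last target. There are 200 camera calls.

## Working session

There is one attempt and no reset: what is moved stays moved. The work goes in short steps, Python scripts to look and compute and a tool call to move; the robot and the scene stay as the last step left them, time stands still between calls to the robot, and variables do not carry over. Pictures are saved under pics/ and viewed, about 8 in all and at most 12, crops included, and the job is handed in when it is done.

Besides the shell and the picture viewer there is one more tool, called as name([rows], argument=value, ...), one row to a line, values as JSON. servo_tool: Moves the arm, as the interface text tells. Its arguments: {"type":"object","properties":{"motion":{"type":"array","items":{"type":"array","items":{"type":"number"}}},"force":{"type":"number"}},"required":["motion"]}

```bash
mkdir -p pics
python3 - <<'E'
from bench import *
import cv2,numpy as np
o=get_obs();print({k:np.round(v,3) for k,v in o.items()})
for n in ("top","side"):
    f=grab_frame(n);cv2.imwrite(f"pics/{n}0.png",f[:,:,::-1])
    p=camera_params(n);print(n,p["mtx"],p["world_to_cam"])
print(camera_params("wrist"))
E
```

```text
{'clock': np.float64(0.0), 'joints': array([-1.218,  0.478,  0.022,  1.556, -0.012,  1.109, -0.083]), 'qvel': array([ 0.   ,  0.   , -0.   ,  0.   ,  0.001,  0.   , -0.001]), 'tau': array([ 1.0000e-03, -5.9644e+01,  1.6080e+00, -2.8121e+01,  1.2000e-02,
        9.0000e-03,  0.0000e+00]), 'tcp_pos': array([0.3  , 0.604, 0.404]), 'orientation': array([-0.865,  1.394,  0.863]), 'contact_force': array([-0.764,  0.111, -0.02 ]), 'moment': array([0.061, 0.039, 0.016]), 'grip_width': np.float64(0.085)}
top [[528.08535403   0.         312.3671103 ]
 [  0.         528.08535403 234.45435878]
 [  0.           0.           1.        ]] [[-9.12557164e-03 -9.99957851e-01  1.01036997e-03  1.31217165e-02]
 [-9.97871081e-01  9.04126772e-03 -6.45876263e-02  5.13405294e-01]
 [ 6.45757689e-02 -1.59761798e-03 -9.97911528e-01  1.39527504e+00]
 [ 0.00000000e+00  0.00000000e+00  0.00000000e+00  1.00000000e+00]]
side [[459.7032341    0.         315.32084827]
 [  0.         459.7032341  249.01623288]
 [  0.           0.           1.        ]] [[ 0.9920328  -0.12528171 -0.01324486 -0.52545056]
 [-0.08317972 -0.57241152 -0.81573659  0.15417947]
 [ 0.09461537  0.81033915 -0.5782719   1.27408353]
 [ 0.          0.          0.          1.        ]]
{'mtx': array([[346.99366322,   0.        , 320.60125651],
       [  0.        , 346.99366322, 244.29479223],
       [  0.        ,   0.        ,   1.        ]]), 'T_tool_cam': array([[ 4.23937077e-04, -3.17398515e-01,  9.48292151e-01,
         3.08936207e-02],
       [-2.16693782e-04, -9.48292243e-01, -3.17398449e-01,
         8.18348749e-02],
       [ 9.99999887e-01, -7.09320421e-05, -4.70794526e-04,
         3.93642815e-04],
       [ 0.00000000e+00,  0.00000000e+00,  0.00000000e+00,
         1.00000000e+00]])}
```

View pics/top0.png

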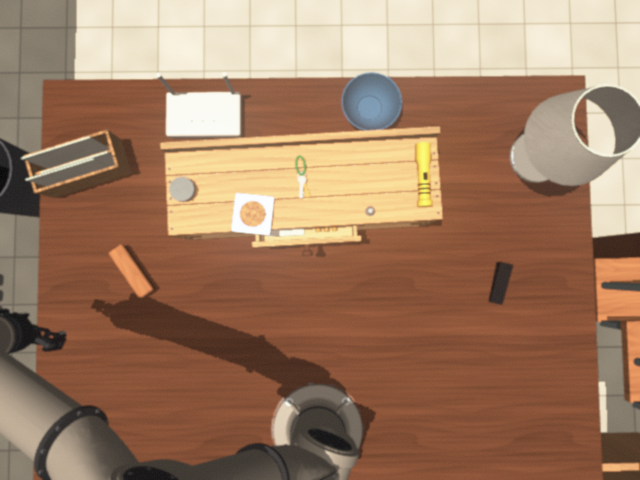

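View pics/side0.png

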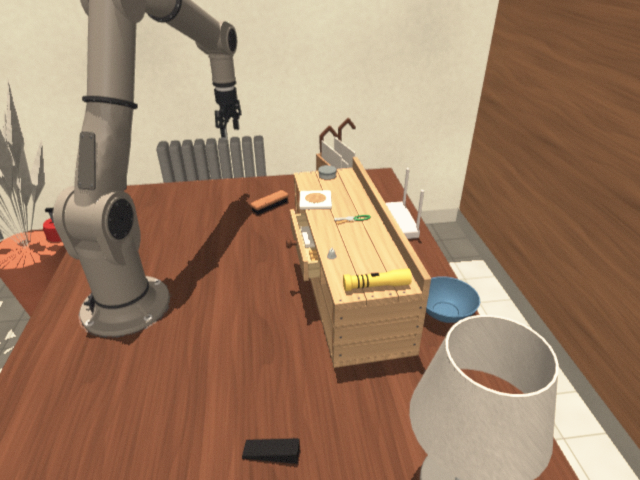

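The top view shows the crate with its top spanning about (165,150)–(440,222), slightly turned. The coaster is at (253,214), the keys at (302,178), the tin at (181,189) and the bell at (370,211). The drawer stands out a little around (308,237). The side view agrees.

```bash
cat > h.py <<'E'
import cv2,numpy as np
from scipy.spatial.transform import Rotation as R
from bench import *
def ray(px,n,z,o=None):
    p=camera_params(n)
    if n=="wrist":
        T=np.eye(4);T[:3,:3]=R.from_rotvec(o["orientation"]).as_matrix();T[:3,3]=o["tcp_pos"];T=T@p["T_tool_cam"]
    else: T=np.linalg.inv(p["world_to_cam"])
    px=np.atleast_2d(px).astype(float)
    d=(T[:3,:3]@np.linalg.inv(p["mtx"])@np.c_[px,np.ones(len(px))].T).T
    c=T[:3,3];return c+d*((z-c[2])/d[:,2])[:,None]
E
python3 - <<'E'
from h import *
f=cv2.imread("pics/top0.png")
h=cv2.cvtColor(f,cv2.COLOR_BGR2HSV)
m=((h[...,1]<60)&(h[...,2]>190)).astype(np.uint8); m[:,:225]=0;m[:190]=0;m[:,285:]=0;m[240:]=0
c=max(cv2.findContours(m,0,2)[0],key=cv2.contourArea)
r=cv2.minAreaRect(c);print(r)
b=cv2.boxPoints(r);print("coaster",ray(b,"top",.212).round(4),ray(r[0],"top",.212))
cv2.imwrite("pics/z.png",cv2.resize(f[120:260,150:450],None,fx=2.66,fy=2.66,interpolation=cv2.INTER_CUBIC))
print(R.from_rotvec(get_obs()["orientation"]).as_matrix().round(3))
E
```

```text
((254.21340942382812, 214.07928466796875), (43.951751708984375, 40.528377532958984), 6.34019136428833)
coaster [[0.5087 0.1981 0.212 ]
 [0.6021 0.1878 0.212 ]
 [0.5899 0.0868 0.212 ]
 [0.4966 0.0975 0.212 ]] [[0.54920173 0.14256366 0.212     ]]
[[-0.001 -0.896  0.445]
 [-0.002  0.445  0.896]
 [-1.    -0.    -0.002]]
```

View pics/z.png

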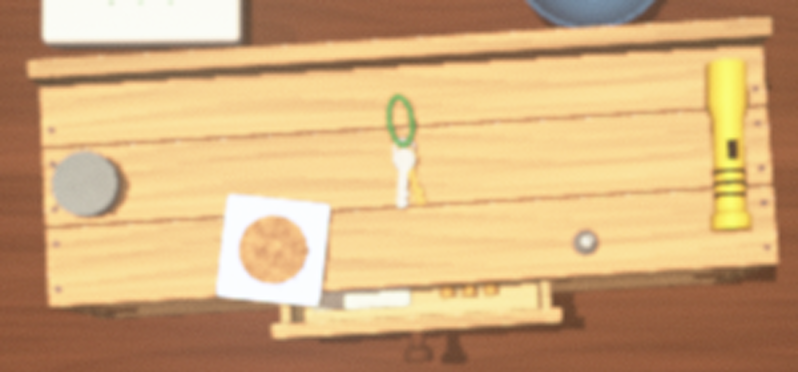

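Run:
```python
from h import *
Z=lambda l:np.array(l)/2.66+[150,120]-[.3,.3]
def P(n,l,z):print(n,ray(Z(l),"top",z)[:,:2].round(4).tolist());return ray(Z(l),"top",z)
fr=P("front",[(50,307),(778,263)],.2)
P("back inner top",[(30,79),(772,37)],.238); P("back inner bot",[(42,86),(765,47)],.2)
co=P("coaster",[(229,195),(330,204),(320,304),(217,294)],.212)
P("keys",[(388,120),(403,207),(427,200)],.204);P("knob",[(418,360)],.1465)
P("face",[(272,337),(562,322)],.178)
d=fr[0]-fr[1];y=d/np.linalg.norm(d);x=np.array([y[1],-y[0],0]);print("x",x,"yaw",np.degrees(np.arctan2(x[1],x[0])))
c=fr.mean(0);print("crate frame coaster",[( (p-c)@x-.105,(p-c)@y) for p in co])
e=co[0]-co[3];print("coaster yaw",np.degrees(np.arctan2(e[1],e[0])))
t=R.from_rotvec(get_obs()["orientation"]).as_matrix()[:,2];print("tool z az",np.degrees(np.arctan2(t[1],t[0])))
```

```text
front [[0.5031, 0.3432], [0.536, -0.2941]]
back inner top [[0.6963, 0.3517], [0.7272, -0.2844]]
back inner bot [[0.6987, 0.3519], [0.728, -0.2874]]
coaster [[0.5986, 0.1851], [0.5899, 0.0973], [0.5028, 0.1063], [0.5123, 0.1955]]
keys [[0.6649, 0.0465], [0.5878, 0.034], [0.5938, 0.0129]]
knob [[0.4553, 0.0225]]
face [[0.4761, 0.1517], [0.4871, -0.1061]]
x [0.99867384 0.05148367 0.        ] yaw 2.951101545242026
crate frame coaster [(np.float64(-0.017822510048678644), np.float64(0.15627620280608498)), (np.float64(-0.03100513033678), np.float64(0.06901534196109654)), (np.float64(-0.117501630961681), np.float64(0.08252602153705464)), (np.float64(-0.10343748497134665), np.float64(0.17107316577119183))]
coaster yaw -6.8545447778948985
tool z az 63.59956800894995
```

servo_tool([
  [-0.02,-0.486,-0.438,-29.2,-0.4],
  [-0.02,-0.486,-0.438,-29.2,-0.4],
  [-0.02,-0.486,-0.438,-29.2,-0.4],
  [-0.02,-0.486,-0.438,-29.2,-0.4],
  [-0.02,-0.486,-0.438,-29.2,-0.4],
  [-0.02,-0.486,-0.438,-29.2,-0.4],
  [-0.02,-0.486,-0.438,-29.2,-0.4],
  [-0.02,-0.486,-0.438,-29.2,-0.4],
])

```text
clock: 0.9
tcp_pos: [0.4473, 0.2306, 0.4168]
orientation: [-1.246, 1.188, 1.245]
contact_force: [1.2, 0.9, 0.1]
grip_width: 0.0597
```

servo_tool([
  [0,-0.082,-0.239,0,-0.4],
  [0,-0.082,-0.239,0,-0.4],
  [0,-0.082,-0.239,0,-0.4],
  [0,-0.082,-0.239,0,-0.4],
  [0,-0.082,-0.239,0,-0.4],
  [0,-0.082,-0.239,0,-0.4],
  [0.025,-0.082,-0.239,0,-0.4],
  [0.025,-0.082,-0.239,0,-0.4],
])

```text
clock: 1.7
tcp_pos: [0.5396, -0.0042, 0.3894]
orientation: [-1.243, 1.192, 1.249]
contact_force: [-0.2, -0.2, 0.4]
grip_width: 0.06
```

Run:
```python
from h import *
o=get_obs();print(o["tcp_pos"],o["contact_force"],R.from_rotvec(o["orientation"]).as_matrix().round(3))
cv2.imwrite("pics/w1.png",grab_frame("wrist")[:,:,::-1])
```

```text
[ 0.53964673 -0.00419368  0.38938421] [-0.22772974 -0.19093607  0.36113762] [[-0.006 -0.999 -0.048]
 [-0.002 -0.048  0.999]
 [-1.     0.007 -0.002]]
```

View pics/w1.png

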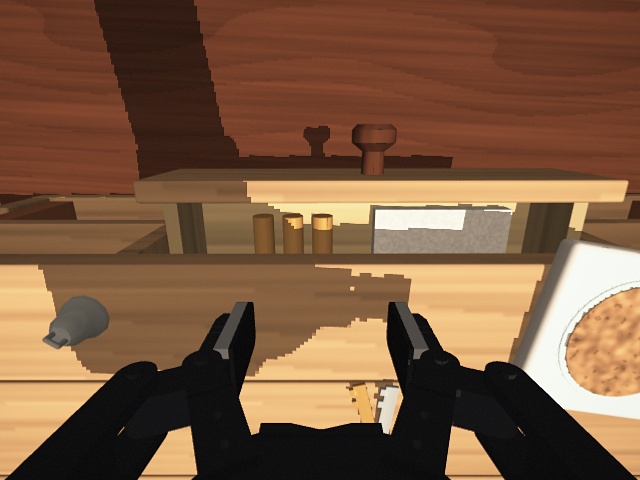

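The wrist view shows the fingers over the empty front strip. The front edge is horizontal at row ~255, so the tool is aligned with the crate. The keys start at row ~385, the coaster is at right and the knob is at (374,130). Next I feel for the top.

servo_tool([
  [0.004,0.003,0,0,-0.4],
  [0.008,0.003,0,0,-0.4],
  [0.01,0.003,0,0,-0.4],
  [0.012,0.003,0,0,-0.4],
  [0.014,0.003,0,0,-0.4],
])

```text
clock: 2.25
tcp_pos: [0.5371, -0.0038, 0.3769]
orientation: [-1.245, 1.19, 1.248]
contact_force: [-0.3, -0.0, -0.1]
grip_width: 0.0599
```

servo_tool([
  [0.003,0,0,0,-0.4],
  [0.005,0,0,0,-0.4],
  [0.005,0,0,0,-0.4],
])

```text
clock: 2.55
tcp_pos: [0.537, -0.0038, 0.3715]
orientation: [-1.245, 1.19, 1.248]
contact_force: [0.1, 0.4, 0.5]
grip_width: 0.0596
```

servo_tool([
  [0.002,0,0,0,-0.4],
  [0.003,0,0,0,-0.4],
  [0.003,0,0,0,-0.4],
])

```text
clock: 2.85
tcp_pos: [0.537, -0.0039, 0.3686]
orientation: [-1.244, 1.19, 1.248]
contact_force: [1.2, 0.3, 0.3]
grip_width: 0.0598
```

servo_tool([
  [0.002,0,0,0,-0.4],
  [0.003,0,0,0,-0.4],
  [0.003,0,0,0,-0.4],
])

```text
clock: 3.15
tcp_pos: [0.537, -0.0041, 0.3683]
orientation: [-1.244, 1.189, 1.248]
contact_force: [-9.9, -0.2, 24.9]
grip_width: 0.0599
```

servo_tool([
  [-0.03,0,0,0,-0.4],
  [-0.032,0.061,0,0,-0.4],
  [-0.032,0.061,0.05,0,-0.4],
  [-0.032,0.061,0.149,0,-0.4],
  [-0.032,0.061,0.149,0,-0.4],
  [-0.032,0.061,0.149,0,-0.4],
  [-0.032,0.061,0.149,0,-0.4],
])

```text
clock: 3.85
tcp_pos: [0.4686, 0.1429, 0.4004]
orientation: [-1.246, 1.188, 1.25]
contact_force: [0.0, -0.6, -0.2]
grip_width: 0.0597
```

Run:
```python
from h import *
o=get_obs();print(o["tcp_pos"],o["contact_force"],o["joints"].round(2))
cv2.imwrite("pics/w2.png",grab_frame("wrist")[:,:,::-1])
```

```text
[0.46863588 0.14290884 0.40038387] [ 0.01968566 -0.59267753 -0.16683704] [-0.53  0.18  0.12  2.   -0.03  0.97  1.23]
```

View pics/w2.png

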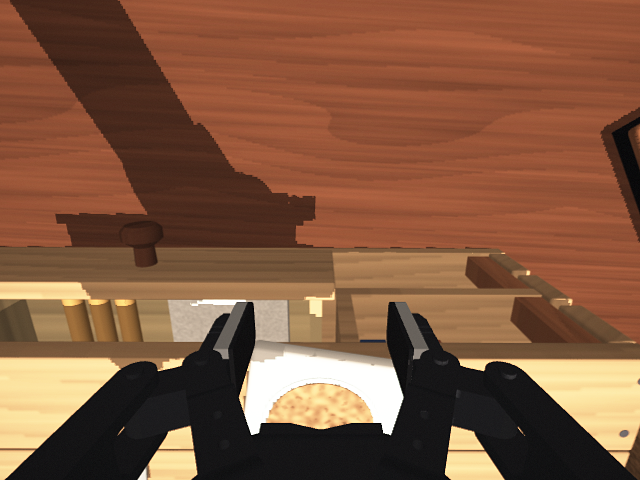

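The coaster is centred between the fingers (col ~322) and just beyond them. I lower to 5 mm above the top, then push.

servo_tool([
  [0.0265,0,0,0,-0.4],
  [0.0265,0,0,0,-0.4],
  [0.0265,-0.015,0,0,-0.4],
  [0.0265,-0.03,0,0,-0.4],
  [0.0265,-0.04,0,0,-0.4],
  [0.0265,-0.05,0,0,-0.4],
  [0.0265,-0.06,0,0,-0.4],
  [0.0265,-0.06,0,0,-0.4],
])

```text
clock: 4.7
tcp_pos: [0.5299, 0.1442, 0.3738]
orientation: [-1.245, 1.189, 1.247]
contact_force: [0.1, 0.3, -0.2]
grip_width: 0.0601
```

Run:
```python
from h import *
o=get_obs();print(o["tcp_pos"],o["contact_force"])
a=grab_frame("wrist")[:,:,::-1];b=grab_frame("top")[120:260,150:450,::-1]
b=cv2.resize(b,(640,299));cv2.imwrite("pics/w3.png",np.vstack([a[180:],b]))
```

```text
[0.52992942 0.14421151 0.3738155 ] [ 0.08548422  0.33674219 -0.23994761]
```

View pics/w3.png

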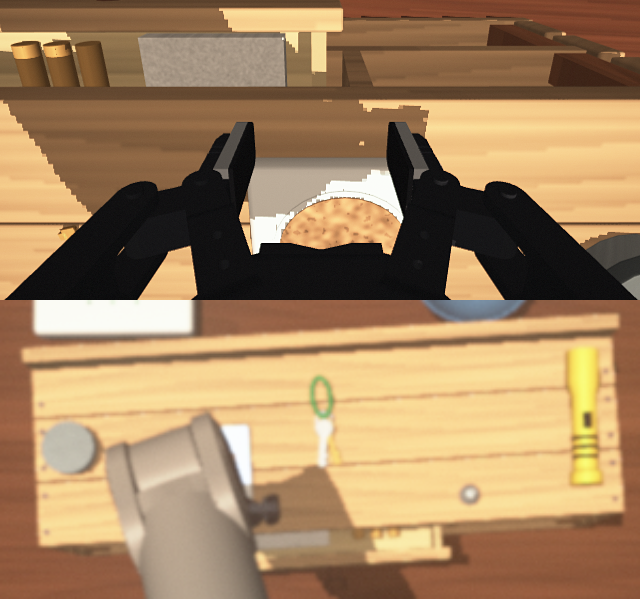

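The coaster has squared up against both fingers: its front edge is horizontal in the wrist view, and the keys and tin are clear. I keep pushing.

servo_tool([
  [0,-0.01,0,0,-0.4],
  [0,-0.02,0,0,-0.4],
  [0,-0.03,0,0,-0.4],
  [0,-0.04,0,0,-0.4],
  [0,-0.05,0,0,-0.4],
  [0,-0.06,0,0,-0.4],
  [0,-0.066,0,0,-0.4],
  [0,-0.066,0,0,-0.4],
])

```text
clock: 5.6
tcp_pos: [0.596, 0.1474, 0.3732]
orientation: [-1.245, 1.189, 1.246]
contact_force: [0.0, -0.3, 0.3]
grip_width: 0.0601
```

servo_tool([
  [0,-0.002,0,0,-0.4],
  [0,-0.004,0,0,-0.4],
  [0,-0.004,0,0,-0.4],
])

```text
clock: 5.9
tcp_pos: [0.6, 0.1477, 0.3732]
orientation: [-1.245, 1.188, 1.246]
contact_force: [-0.6, -0.2, 0.2]
grip_width: 0.0602
```

servo_tool([
  [0,-0.002,0,0,-0.4],
  [0,-0.003,0,0,-0.4],
  [0,-0.003,0,0,-0.4],
])

```text
clock: 6.2
tcp_pos: [0.6031, 0.1478, 0.3731]
orientation: [-1.245, 1.188, 1.246]
contact_force: [-2.0, -0.3, 0.7]
grip_width: 0.0597
```

servo_tool([
  [0,-0.002,0,0,-0.4],
  [0,-0.003,0,0,-0.4],
  [0,-0.003,0,0,-0.4],
])

```text
clock: 6.5
tcp_pos: [0.6061, 0.148, 0.3731]
orientation: [-1.245, 1.189, 1.246]
contact_force: [-2.6, 0.8, 1.6]
grip_width: 0.0599
```

servo_tool([
  [0,-0.001,0,0,-0.4],
  [0,-0.002,0,0,-0.4],
  [0,-0.002,0,0,-0.4],
])

```text
clock: 6.8
tcp_pos: [0.6069, 0.1481, 0.373]
orientation: [-1.244, 1.192, 1.249]
contact_force: [-9.5, -1.4, 5.8]
grip_width: 0.0598
```

servo_tool([
  [0,-0.002,0,0,-0.4],
  [0,-0.002,0,0,-0.4],
  [0,-0.002,0,0,-0.4],
])

```text
clock: 7.1
tcp_pos: [0.6076, 0.1481, 0.373]
orientation: [-1.242, 1.195, 1.253]
contact_force: [-9.8, -0.8, 7.3]
grip_width: 0.0597
```

servo_tool([
  [0,-0.004,0,0,-0.4],
  [0,-0.004,0,0,-0.4],
  [0,-0.004,0,0,-0.4],
])

```text
clock: 7.4
tcp_pos: [0.6091, 0.1483, 0.3729]
orientation: [-1.239, 1.202, 1.259]
contact_force: [-16.7, -1.2, 12.4]
grip_width: 0.0596
```

Run:
```python
from h import *
o=get_obs();print(o["tcp_pos"],o["contact_force"],o["moment"].round(2),R.from_rotvec(o["orientation"]).as_matrix().round(3))
```

```text
[0.60914104 0.14834961 0.37288035] [-16.73516084  -1.17590668  12.40084384] [-0.32  3.41  0.06] [[-0.02  -0.999 -0.05 ]
 [-0.004 -0.05   0.999]
 [-1.     0.02  -0.003]]
```

servo_tool([
  [0,0.02,0,0,-0.4],
  [0,0.04,0,0,-0.4],
  [-0.03,0.06,0,0,-0.4],
  [-0.06,0.1,0,0,-0.4],
  [-0.06,0.14,-0.05,0,-0.4],
  [-0.06,0.15,-0.1,0,1],
  [-0.06,0.15,-0.118,0,1],
  [-0.06,0.15,-0.118,0,1],
])

```text
clock: 8.2
tcp_pos: [0.466, 0.0184, 0.4369]
orientation: [-1.235, 1.204, 1.251]
contact_force: [0.3, 0.0, 0.1]
grip_width: 0.0167
```

Run:
```python
from h import *
o=get_obs();print(o["tcp_pos"],o["contact_force"],o["grip_width"])
b=grab_frame("top");cv2.imwrite("pics/t4f.png",b[:,:,::-1]);b=b[120:280,150:450,::-1]
cv2.imwrite("pics/t4.png",cv2.resize(b,None,fx=2.66,fy=2.66,interpolation=cv2.INTER_CUBIC))
```

```text
[0.46602951 0.01838485 0.43691951] [0.29000412 0.0060592  0.0924991 ] 0.016657267818300795
```

View pics/t4.png

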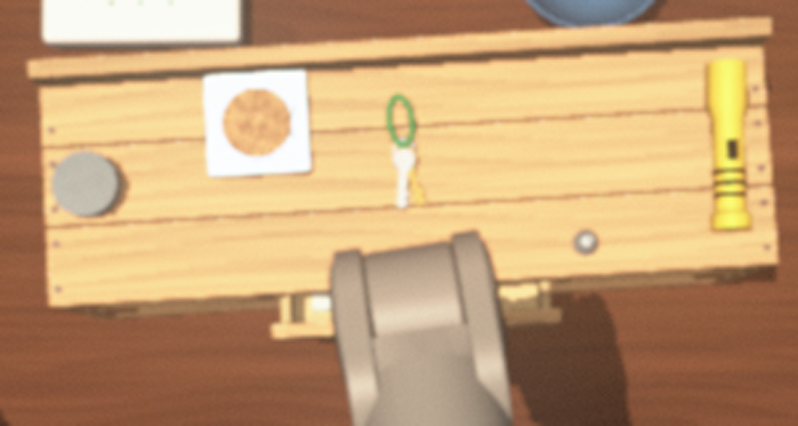

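The coaster's back edge lies along the backboard foot (zoom (205,75)–(305,70)) with its sides square. The keys, bell, torch and tin haven't moved. Drawer next.

servo_tool([
  [0,0.04,0.003,0,1],
  [0,0.04,0.003,0,1],
  [0,0.04,0.003,0,1],
  [0.04,0.04,0.003,0,1],
  [0.06,0.04,0.003,0,1],
  [0.06,0.04,0.003,0,1],
])

```text
clock: 8.85
tcp_pos: [0.4255, 0.0227, 0.3754]
orientation: [-1.236, 1.205, 1.257]
contact_force: [-0.3, -0.2, 0.2]
grip_width: 0.0001
```

Run:
```python
from h import *
o=get_obs();print(o["tcp_pos"],o["contact_force"],o["grip_width"],o["joints"].round(2))
print(R.from_rotvec(o["orientation"]).as_matrix().round(3))
cv2.imwrite("pics/w5.png",grab_frame("wrist")[:,:,::-1])
```

```text
[0.42546301 0.02266949 0.3753957 ] [-0.30819875 -0.20932486  0.19361   ] 7.522380783397183e-05 [-0.39  0.1   0.2   2.16 -0.02  0.91  1.45]
[[-0.021 -0.999 -0.046]
 [-0.005 -0.046  0.999]
 [-1.     0.021 -0.004]]
```

View pics/w5.png

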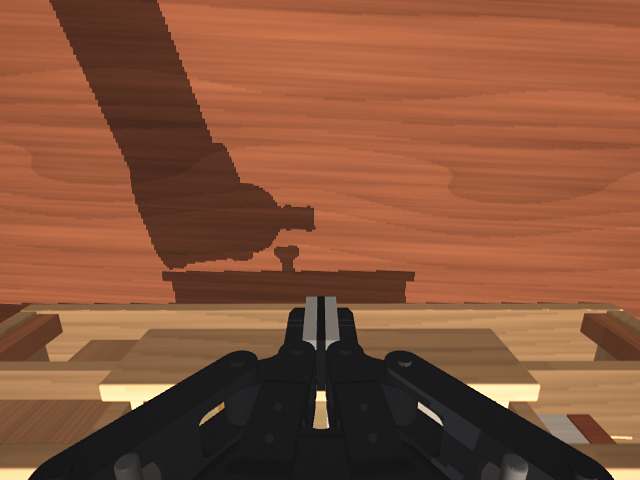

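The drawer face spans cols 103–537, so it is centred on the fingers at 320. The knob is hidden behind them and about 20 mm ahead. I lower and push.

servo_tool([
  [0.03,0,0,0,1],
  [0.06,0,0,0,1],
  [0.06,0,0,0,1],
  [0.06,-0.008,0,0,1],
  [0.06,-0.016,0,0,1],
  [0.06,-0.024,0,0,1],
  [0.06,-0.03,0,0,1],
  [0.06,-0.03,0,0,1],
])

```text
clock: 9.7
tcp_pos: [0.4563, 0.0239, 0.317]
orientation: [-1.237, 1.202, 1.254]
contact_force: [-0.1, -0.0, 0.7]
grip_width: -0.0003
```

servo_tool([
  [0,-0.006,0,0,1],
  [0,-0.012,0,0,1],
  [0,-0.018,0,0,1],
  [0,-0.024,0,0,1],
  [0,-0.024,0,0,1],
])

```text
clock: 10.2
tcp_pos: [0.4814, 0.0251, 0.3168]
orientation: [-1.238, 1.2, 1.252]
contact_force: [0.5, 0.6, -0.0]
grip_width: -0.0
```

servo_tool([
  [0,-0.003,0,0,1],
  [0,-0.004,0,0,1],
  [0,-0.004,0,0,1],
])

```text
clock: 10.5
tcp_pos: [0.4833, 0.0252, 0.3161]
orientation: [-1.235, 1.206, 1.257]
contact_force: [-9.8, -1.0, 8.1]
grip_width: 0.0002
```

servo_tool([
  [0,-0.002,0,0,1],
  [0,-0.003,0,0,1],
  [0,-0.003,0,0,1],
])

```text
clock: 10.8
tcp_pos: [0.4844, 0.0252, 0.3156]
orientation: [-1.232, 1.211, 1.262]
contact_force: [-10.6, 0.3, 8.1]
grip_width: 0.0001
```

servo_tool([
  [0,-0.003,0,0,1],
  [0,-0.004,0,0,1],
  [0,-0.004,0,0,1],
])

```text
clock: 11.1
tcp_pos: [0.4858, 0.0252, 0.3148]
orientation: [-1.228, 1.217, 1.268]
contact_force: [-12.4, -0.8, 11.4]
grip_width: 0.0003
```

servo_tool([
  [0,0.02,0,0,1],
  [0,0.04,0,0,1],
  [-0.05,0.045,0,0,1],
  [-0.1,0.045,0.04,0,1],
  [-0.14,0.045,0.09,0,1],
  [-0.14,0.045,0.14,0,1],
  [-0.14,0.045,0.19,0,1],
  [-0.14,0.045,0.24,0,1],
])

```text
clock: 11.9
tcp_pos: [0.436, 0.2426, 0.4566]
orientation: [-1.227, 1.214, 1.267]
contact_force: [1.1, 0.7, -0.9]
grip_width: 0.0001
```

servo_tool([
  [0,0,0.05,0,1],
  [0,0,0.1,0,1],
  [0,0,0.15,0,1],
  [0,0,0.2,0,1],
  [0,0,0.2,0,1],
])

```text
clock: 12.4
tcp_pos: [0.4237, 0.4494, 0.4555]
orientation: [-1.231, 1.208, 1.277]
contact_force: [-0.6, -0.6, -0.5]
grip_width: -0.0
```

Run:
```python
from h import *
f=grab_frame("top")[:,:,::-1].copy();s=grab_frame("side")[:,:,::-1]
b=cv2.resize(f[120:260,150:450],None,fx=2.66,fy=2.66,interpolation=cv2.INTER_CUBIC)
t=cv2.resize(s[150:340,270:450],None,fx=1.5,fy=1.5,interpolation=cv2.INTER_CUBIC)
c=np.zeros((b.shape[0]+t.shape[0]-60,798,3),np.uint8);c[:b.shape[0]]=b;c[b.shape[0]:,:t.shape[1]]=t[:t.shape[0]-60]
cv2.imwrite("pics/f6.png",c)
h=cv2.cvtColor(f,cv2.COLOR_BGR2HSV)
m=((h[...,1]<60)&(h[...,2]>190)).astype(np.uint8);m[:142]=0;m[200:]=0;m[:,220:275]=m[:,220:275];m[:,:220]=0;m[:,275:]=0
r=cv2.minAreaRect(max(cv2.findContours(m,0,2)[0],key=cv2.contourArea));print(r)
p=ray(cv2.boxPoints(r),"top",.212);c0=np.array([.6244,.0298]);x=np.array([.9988,.0488]);y=np.array([-.0488,.9988])
print(np.c_[(p[:,:2]-c0)@x,(p[:,:2]-c0)@y].round(4))
o=get_obs();print(o["tcp_pos"],o["contact_force"],o["clock"])
```

```text
((245.9923095703125, 165.86154174804688), (39.10636520385742, 39.71653366088867), 86.8201675415039)
[[ 0.0899  0.1761]
 [ 0.0898  0.0837]
 [-0.002   0.0834]
 [-0.0019  0.1754]]
[0.42630037 0.4437457  0.45566468] [ 1.16137595 -1.05258496 -0.24658806] 12.5
```

View pics/f6.png

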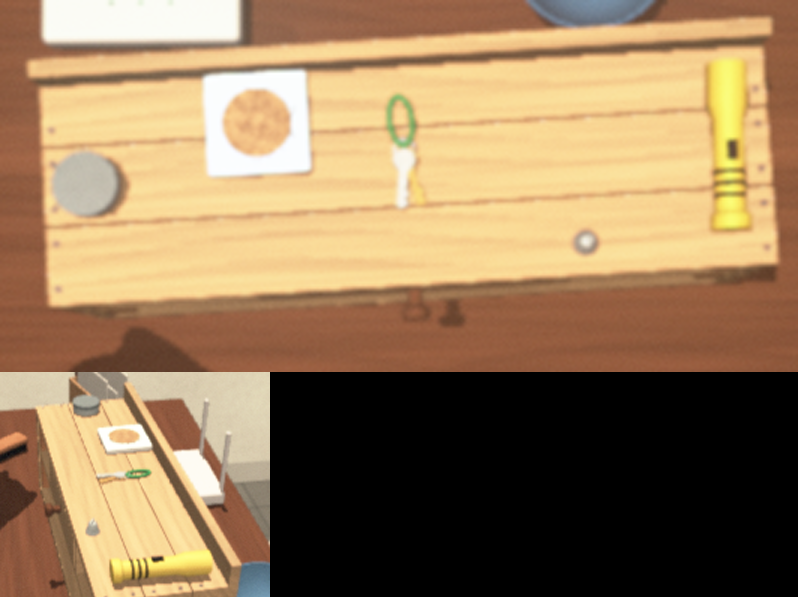

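Top view: the drawer face is flush with only the knob showing at (415,305). The coaster's rear side is at crate x = +90 mm at both corners (face at +89), and nothing else has moved.

```bash
python3 -c "
from bench import *
print(hand_in())"
```

```text
the job is handed in; nothing more can be done
None
```

The coaster is against the backboard and the drawer is shut. I handed the job in at about 12.5 s, with the arm clear of everything.

- **Coaster:** I pushed it back with the half-open fingers as a two-point pusher, up to about 17 N against the backboard. In the last top view its two rear corners were at crate x = 89.8 and 89.9 mm. The backboard face is at 89 mm, so it lies flat within the calibration error.
- **Drawer:** I then pushed it by the knob until it met its stop, at about 12 N. The stop came where I had calculated it, and in the last top view the face no longer shows beyond the crate's front edge.
- **Everything else:** The keys, bell, torch and tin look unmoved in the top views from before and after. I didn't re-measure the brush and the doorstop, but the arm never went near them.
- **Extra contact:** Before pushing, I touched the empty front part of the crate's top with the fingertips, at about 25 N, to find its height.

No check failed or disagreed.

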